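# Fish the slotted spacer out of the vise tube with the long picker

## Task

A slotted aluminium spacer has dropped to the bottom of the square tube in the vise. Fish it out with the long picker from the rack - put the picker's crossbar foot through the slot, press it onto the springy pad hidden below until you feel it bear (5 to 10 N is right), turn it a quarter turn so it catches, and draw the spacer out - then set the spacer down gently, flat and slot up, in the organiser's large empty bay and hang the picker back in its rack. Keep the picker's pushes light (never over 15 N on the tube or its pad, 25 N on the spacer), touch the spacer only with the picker, and leave everything else where it is.

Things in the scene. Friction and masses are not known exactly. Their poses are not given: they have to be found in the camera images.
- picker: the long-reach picker, 168 mm long, 140 g, hanging upright in the rack: black grip block, under it a black flange 40 x 34 x 5 mm (underside 120 mm above the foot), a bare 7 mm steel rod, and a crossbar foot 24 mm long (along the picker's x), 7 mm wide, 7 mm high. Origin at the centre of the foot's underside, z up along the rod
- picker_grip (a point): the place to hold the picker, on its axis 150 mm above the foot's underside: a black block 22 x 22 mm, from 125 to 168 mm above the foot, its faces square to the crossbar
- picker_foot (a point): the centre of the underside of the picker's crossbar foot (same point as the picker's origin)
- rack: the fixed plywood picker rack, 128 mm high: a plate 80 x 70 x 6 mm on two side boards, top face 128 mm above the chest top. Origin on the chest top under the slot's centre
- rack_slot (a point): the middle of the rack's slot, on the plate's top face: 32 mm (along the rack's x) by 16 mm (its y), right through. The picker's foot passes it with the crossbar along the slot, and the picker hangs by its flange on the plate, its foot then 8 mm above the chest top
- tube: a fixed upright square steel tube, open on top, clamped in the chest's blue vise: inside 46 x 46 mm, walls 4 mm, mouth 120 mm above the chest top. The vise jaws are 48 mm high; the vise reaches 95 mm to the tube's -x and 118 mm to its +x (knob). Origin on the chest top under the tube's centre, x and y along its sides
- tube_ledge (a point): the centre of the ledge that runs round inside the tube, 36 mm above the chest top, on which the spacer lies; its opening is 34 x 34 mm. Below it, out of sight and anywhere from 1 to 22 mm below the ledge, is a springy rubber pad 32 x 32 mm that yields 1 mm per 8 N of push and goes solid after 3 mm
- spacer: the slotted aluminium spacer: a square cap 42 x 42 x 16 mm, about 80 g, lying slot up on the tube's ledge with 2 mm of play on each side. Its top is 6 mm thick; under it is a hollow 34 x 34 mm, 10 mm high, open below, where, as below it, the picker's foot is free to turn. Origin at the centre of the underside
- slot (a point): the middle of the spacer's slot, on its top face: 30 mm (along the spacer's x) by 12 mm (its y), right through the top. At the start it runs along the tube's x to within 0.1 rad. The crossbar passes it lengthwise; turned a quarter turn below it, the bar catches the spacer, which then hangs freely on it
- organiser: the fixed yellow plastic parts organiser without its lid, 200 x 130 x 45 mm, walls and floor 4 mm; dividers 41 mm high make one large bay (its -x part) and two small bays (its +x part). Origin on the chest top under its centre
- bay (a point): the centre of the floor of the organiser's large empty bay, 4 mm above the chest top; the bay is 116 mm (along the organiser's x) by 122 mm (its y) inside
- ring: a plain round aluminium spacer, 28 mm across, 12 mm high, in a small bay of the organiser; bystander
- bolt: a steel bolt standing on its head (22 mm across, 30 mm high) in the other small bay; bystander
- wrench: a chrome pedal wrench, 240 mm long, lying on the chest top; origin at mid-length underneath; bystander
- rearlight: a round white plastic rear light, 52 mm across, 30 mm high; origin under the lens; bystander
- bottle: a grey closed bottle, 48 mm across, 130 mm high, standing; origin under its centre; bystander
- lid: the organiser's clip-on lid with a clear middle, 204 x 134 x 12 mm, lying flat; origin under its centre; bystander

How it is judged:
By the outcome, as a careful person would: the job done as asked, in the order asked, and still so for the second after the job is handed in, with the robot touching nothing.
It also fails if it takes over 72 s, if anything falls off the work surface, if the arm or the gripper's body presses on something with over 40 N, if the wrist force passes 120 N, or if a joint passes its speed limit or range.

## Robot

A 6-joint arm with a two-finger parallel gripper is mounted at the origin on the work surface. World frame = base frame: x ahead of the robot, y to its left, z up, the work surface at z = 0. Lengths are in mm, angles in rad, forces in N, time in s.
With the tool pointing down it reaches from about 400 to 925 mm from the base axis. Payload 12.5 kg.
Tool frame: the origin (TCP) lies midway between the tips of the shut fingers; the grasp point (between the pads) lies 19 mm behind it (env.pinch_z is the z of the grasp point in the tool frame, in mm); z points along the fingers, y is the line along which they close (so a half turn about z gives the same grasp; the last joint's range is limited). The gripper opens to 95 mm and grips with 3 to 60 N. Pads are 20 mm wide; open, the fingers measure 119 mm over their backs; the gripper's body (75 mm by 180 mm) begins 59 mm behind the grasp point.
Start: joints at [1.075, 0.491, 1.559, -0, 1.092, -0.106], TCP at [237.489, 578.143, 184.361] pointing down, gripper open.
Joint ranges: [-3.1, 3.1], [-0.84, 2.19], [0.05, 2.79], [-1.13, 4.28], [0.06, 2.93], [-2.69, 2.69]. Speed limits (rad/s): [2.22, 2.22, 2.79, 3.14, 3.14, 3.14].

## Interface

Orientations are given as [roll, pitch, yaw] about the fixed x, y, z axes, in that order (R = Rz(yaw) Ry(pitch) Rx(roll)).
In Python, from cell import env, eyes gives the robot as it stands.
- The arm moves only by the shell command python3 -m inch 'ROWS'. ROWS is JSON, a list of rows, each a list of 3 entries, a list of its own where there are three numbers: the shift along the tool's x, y, z in units of 60 mm (1.0 is 60 mm), then the turn about the tool's z in units of 5 degrees (1.0 is 5 degrees), then the closure, from -1 (fully open) to 1 (shut). In form: [[[tx, ty, tz], turn, claw], ...]. A call has exactly 10 rows; each row shifts and turns the commanded pose from where the row before left it, along the tool's axes as they then stand; what a row does not reach is not made up. A row lasts 1/8 s, in which the tool goes at most 62.5 mm and 10.7 degrees, less where a joint would pass 70% of its speed; a pose out of reach is approached as far as the arm can. A call is refused whole if a number of a shift passes 1 or a number of a turn 1, either way. A call with a gripper value outside its range is refused whole. The fingers move at their own pace and stop on an object; the grip force is fixed at half the most. Time passes only in rows, so rows that do not move let the fingers close, or fill a call up. It gives the time, the measured TCP pose, the force, the opening and the grip force at its end, in the units of the state.
- env.state(): the state, without advancing time (a new reading comes with each control period).
- eyes.read_camera(name): name is "scene" or "top" or "wrist"; returns a dict with "pixels" (480x640x3 uint8, red, green, blue), "fx", "fy", "cx", "cy" (pixels), "distortion" ([k1, k2, p1, p2, k3] as OpenCV has them; the pictures are not rectified), "extrinsics" (4x4, takes a point from world to camera coordinates). Camera axes: x right, y down, z forward; pixel columns grow to the right and rows downward; lengths in mm; the calibration is good to about 2 mm. A picture is of the moment at which its call begins. There is no depth.
- env.job_done(): hands the job in; it is judged then, once.
Trained networks look in a picture, given as the dict that the camera call returned (one of the last four; its "shot" number tells which), for a name from the list of things; names that differ only in an ending like _2 or _b are one class to them, and where a whole thing is asked for, a point or a joint stands for the part that bears it (a point fixed in the world has none). Each returns a list of dicts, best first, with "score" (0 to 1); they miss things now and then, are a little off and sometimes report something else, mostly with a low value. They report only what shows in the picture. A call takes as long as a camera call.
- eyes.boxes_of(name, picture): "centre" ([row, column] in pixels, amid what is visible of it).
- eyes.cut_out(name, picture): "mask" (480x640 bool, what is visible of it) and "centre" ([row, column] in pixels, amid what is visible of it).
- eyes.spot_point(name, picture): "centre" ([row, column] in pixels: a listed point, or the origin of a listed thing).
The state is a dict: "t": time; "joints": joint angles; "qvel": joint speeds; "tau": joint torques, N m; "eef_pos": TCP position; "tcp_rot": TCP orientation; "ft_force": force on the tool from outside, world axes, zero at the start; "moment": the same for the moment, N m; "opening": opening from 0.0 (shut) to 1.0 (fully open); "grip_force": force on a finger pad.
Only numpy, scipy, OpenCV 4.12 (cv2) and the standard library are available. Lean on these libraries where they do the work, as an engineer would, in place of code of your own. Each camera call takes 0.05 s, during which the arm holds its last target. There are 200 camera calls.

## Working session

There is one attempt and no reset: what is moved stays moved. The work goes in short steps, Python scripts to look and compute and a shell command to move; the robot and the scene stay as the last step left them, time stands still between calls to the robot, and variables do not carry over. Pictures are saved under pics/ and viewed, at most 10 in all, crops included, and the job is handed in when it is done.

```bash
ls; mkdir -p pics
cat > h.py <<'E'
import numpy as np, cv2
from cell import env, eyes
def save(p,n): cv2.imwrite('pics/'+n,p['pixels'][:,:,::-1])
def ray(p,rc):
    K=np.array([[p['fx'],0,p['cx']],[0,p['fy'],p['cy']],[0,0,1.]])
    u=cv2.undistortPoints(np.array([[[rc[1],rc[0]]]],float),K,np.array(p['distortion'],float))[0,0]
    E=np.array(p['extrinsics']);R=E[:3,:3];o=-R.T@E[:3,3]
    d=R.T@np.array([u[0],u[1],1]);return o,d/np.linalg.norm(d)
def at_z(p,rc,z):
    o,d=ray(p,rc);return o+d*(z-o[2])/d[2]
def tri(obs):
    A=np.zeros((3,3));b=np.zeros(3)
    for p,rc in obs:
        o,d=ray(p,rc);M=np.eye(3)-np.outer(d,d);A+=M;b+=M@o
    x=np.linalg.solve(A,b)
    return x,[round(float(np.linalg.norm((np.eye(3)-np.outer(d,d))@(x-o))),1) for o,d in (ray(p,rc) for p,rc in obs)]
def proj(p,X):
    K=np.array([[p['fx'],0,p['cx']],[0,p['fy'],p['cy']],[0,0,1.]]);E=np.array(p['extrinsics'])
    return cv2.projectPoints(np.array(X,float).reshape(-1,1,3),cv2.Rodrigues(E[:3,:3])[0],E[:3,3],K,np.array(p['distortion'],float))[0][:,0]
E
cat > a.py <<'E'
from h import *
np.set_printoptions(precision=1,suppress=True)
s=env.state();print({k:np.round(v,3) for k,v in s.items()})
P={n:eyes.read_camera(n) for n in('scene','top','wrist')}
for n,p in P.items(): save(p,n+'0.png')
for nm in ['picker','picker_grip','picker_foot','rack','rack_slot','tube','tube_ledge','spacer','slot','organiser','bay','ring','bolt','wrench','rearlight','bottle','lid']:
    obs=[]
    for n,p in P.items():
        r=eyes.spot_point(nm,p)
        if r: 
            print(nm,n,np.array(r[0]['centre']),round(r[0]['score'],2),end=' | ')
            if r[0]['score']>.5: obs.append((p,r[0]['centre']))
    if len(obs)>1: print(nm,*tri(obs))
    else: print()
E
python3 a.py
```

```text
pics
{'t': np.float64(0.0), 'joints': array([ 1.1,  0.5,  1.6,  0. ,  1.1, -0.1]), 'qvel': array([ 0., -0., -0., -0., -0., -0.]), 'tau': array([ -0. , -61.3, -25.8,   0.1,   0. ,  -0. ]), 'eef_pos': array([237.3, 577.9, 183.7]), 'tcp_rot': array([-3.1, -0. ,  2.8]), 'ft_force': array([ 0.1,  0.7, -0.5]), 'moment': array([ 0., -0., -0.]), 'grip_force': np.float64(0.0), 'opening': np.float64(1.001)}
picker top [272.5 485.4] 0.68 | 
picker_grip scene [175.2 225.3] 0.63 | picker_grip top [256.1 506. ] 0.65 | picker_grip [ 528.4 -280.6  169.9] [9.8, 9.8]
picker_foot scene [266.  293.6] 0.26 | 
rack scene [218.2 229.1] 0.94 | rack top [265.2 481.8] 0.68 | rack [ 532.4 -288.9   -0.9] [2.4, 2.4]
rack_slot scene [184.8 221.8] 0.65 | rack_slot top [262.6 501.6] 0.95 | rack_slot [ 525.4 -296.1  122. ] [0.4, 0.4]
tube scene [266.6 294.3] 0.87 | tube top [255.4 368.1] 0.59 | tube [561.7  -3.1   1.6] [1.9, 1.9]
tube_ledge scene [330.8 247.9] 0.71 | tube_ledge top [255.6 370.3] 0.76 | tube_ledge [ 640.   -79.2 -299.2] [55.8, 55.8]
spacer top [253.2 367.8] 0.58 | 
slot top [252.9 367.8] 0.58 | 
organiser scene [339.  501.2] 0.28 | organiser top [266.  260.4] 0.89 | 
bay scene [297.8 381.6] 0.66 | bay top [278.1 265.6] 0.77 | bay [509.  250.7   7.9] [1.2, 1.2]
ring scene [330.6 384.8] 0.56 | ring top [251.6 244.2] 0.38 | ring wrist [368.8 358.9] 0.17 | 
bolt scene [327.9 351.7] 0.51 | bolt top [235.6 268.9] 0.58 | bolt [620.8 241.5  -5.1] [5.1, 5.1]
wrench scene [326.  249.9] 0.58 | wrench top [169.9 348.5] 0.68 | wrench [782.1  41.1  13.5] [1.3, 1.3]
rearlight scene [297.8 378. ] 0.67 | rearlight top [326.6 355.9] 0.71 | rearlight [ 353.4   77.5 -275.5] [69.4, 69.4]
bottle scene [350.3 317.2] 0.98 | bottle top [197.6 283.3] 0.58 | bottle [720.8 207.9 -12.9] [2.6, 2.6]
lid scene [340.1 502.9] 0.7 | lid top [311.1 145.2] 0.7 | lid wrist [369.2 358.8] 0.87 | lid [429.1 555.1  -2.2] [2.4, 4.2, 4.2]
```

View pics/top0.png

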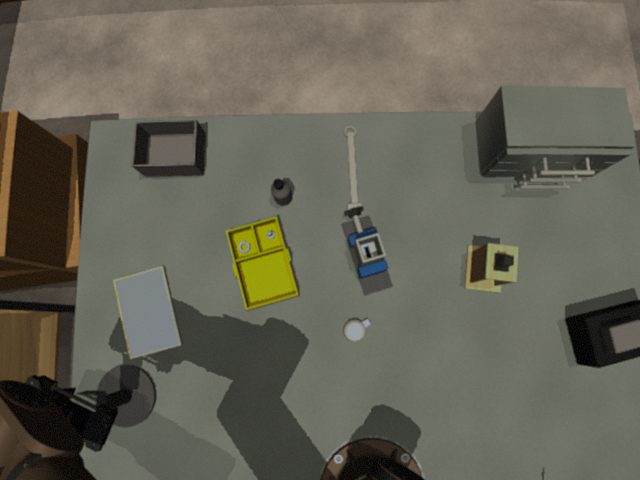

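View pics/scene0.png

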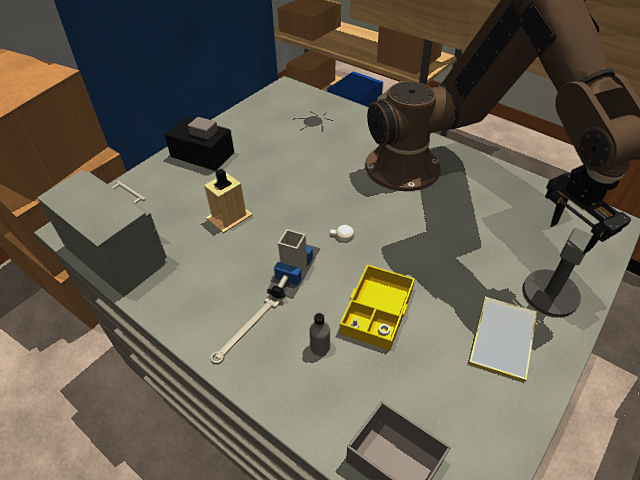

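The top view shows the picker grip at about (261,504) on the plywood rack, the tube at (248,368) in the blue vise, and the organiser at (262,262) with its large bay near the robot. The scene view agrees, and the path is clear apart from the tall bottle and the grey box on the right.

```bash
cat >> h.py <<'E'
from scipy.spatial.transform import Rotation as Ro
def plan(target=None,yaw=None):
    s=env.state();R=Ro.from_euler('xyz',s['tcp_rot']).as_matrix();y0=s['tcp_rot'][2]
    print('t',round(float(s['t']),2),'tcp',np.round(s['eef_pos'],1),'rot',np.round(s['tcp_rot'],4),'F',np.round(s['ft_force'],1),'M',np.round(s['moment'],2),'open',round(float(s['opening']),3),'j',np.round(s['joints'],2))
    if target is not None: print('shift units',np.round(R.T@(np.array(target)-s['eef_pos'])/60,3))
    if yaw is not None: print('turn units',np.round(-np.degrees((yaw-y0+np.pi)%(2*np.pi)-np.pi)/5,3))
E
python3 - <<'E'
from h import *
plan([440,-270,330],1.05)
p=eyes.read_camera('wrist');E=np.array(p['extrinsics']);s=env.state()
R=Ro.from_euler('xyz',s['tcp_rot']).as_matrix()
print(np.round(R.T@(-E[:3,:3].T@E[:3,3]-s['eef_pos'])),np.round(R.T@E[:3,:3].T[:,2],2), np.round(R.T@E[:3,:3].T[:,0],2),p['fx'])
E
```

```text
t 2.7 tcp [237.5 578.1 184.4] rot [3.1415 0.     2.7518] F [ 0.3  0.1 -0.2] M [ 0.   -0.02  0.  ] open 0.999 j [ 1.08  0.49  1.56 -0.    1.09 -0.11]
shift units [ -8.494 -11.792  -2.428]
turn units 19.501
[  72.   -1. -200.] [-0.26 -0.    0.97] [0. 1. 0.] 372.7070376661333
```

Run:
```python
from h import *
plan([480,150,330],1.05)
R=Ro.from_euler('xyz',env.state()['tcp_rot']).as_matrix()
print(R.T@np.array([20,-430,0])/60)
```

```text
t 2.75 tcp [237.5 578.1 184.4] rot [ 3.1415 -0.      2.7518] F [ 0.  -0.5  0.8] M [0.05 0.   0.01] open 0.997 j [ 1.08  0.49  1.56  0.    1.09 -0.11]
shift units [-6.45  -5.064 -2.428]
turn units 19.501
[-3.03176450e+00 -6.50235540e+00 -6.58699945e-04]
```

```bash
python3 -m inch '[[[-0.5,-0.4,-0.6],0,-1],[[-0.6,-0.5,-0.6],0,-1],[[-0.67,-0.52,-0.4],0,-1],[[-0.67,-0.52,-0.4],0,-1],[[-0.67,-0.52,-0.4],0,-1],[[-0.67,-0.52,0],0,-1],[[-0.67,-0.52,0],0,-1],[[-0.67,-0.52,0],0,-1],[[-0.67,-0.52,0],0,-1],[[-0.67,-0.52,0],0,-1]]'
python3 -m inch '[[[-0.35,-0.75,0],0,-1],[[-0.35,-0.75,0],0,-1],[[-0.35,-0.75,0],0,-1],[[-0.35,-0.75,0],0,-1],[[-0.35,-0.75,0],0,-1],[[-0.35,-0.75,0],0,-1],[[-0.35,-0.75,0],0,-1],[[-0.35,-0.75,0],0,-1],[[-0.2,-0.5,0],1,-1],[[0,0,0],1,-1]]'
python3 - <<'E'
from h import *
plan([490,-270,330],1.05)
E
```

```text
t: 4.0
eef_pos: [481.2, 148.5, 328.5]
tcp_rot: [3.141, 0.0, 2.752]
ft_force: [0.6, -0.3, 0.9]
opening: 1.0
grip_force: 0.0
t: 5.25
eef_pos: [498.6, -281.3, 327.7]
tcp_rot: [-3.142, -0.001, 2.572]
ft_force: [0.5, 1.2, -0.2]
opening: 1.002
grip_force: 0.0
t 5.25 tcp [ 498.6 -281.3  327.7] rot [-3.1415e+00 -7.0000e-04  2.5719e+00] F [ 0.5  1.2 -0.2] M [-0.04 -0.   -0.03] open 1.002 j [-0.63  0.3   1.47 -0.    1.36 -1.63]
shift units [ 0.222  0.081 -0.038]
turn units 17.439
```

Run:
```python
from h import *
p=eyes.read_camera('wrist');save(p,'w1.png')
for n,z in(('picker_grip',158),('rack_slot',128),('picker',0)):
    r=eyes.spot_point(n,p)
    if r: print(n,r[0]['centre'],r[0]['score'],at_z(p,r[0]['centre'],z))
import pickle;pickle.dump(p,open('w1.pkl','wb'))
```

```text
picker_grip [237.6, 323.0] 0.8 [ 520.45956687 -289.57986117  158.        ]
rack_slot [233.9, 321.5] 0.88 [ 522.73665333 -292.46831046  128.        ]
picker [214.2, 319.0] 0.94 [ 523.48937177 -295.58292719    0.        ]
```

View pics/w1.png

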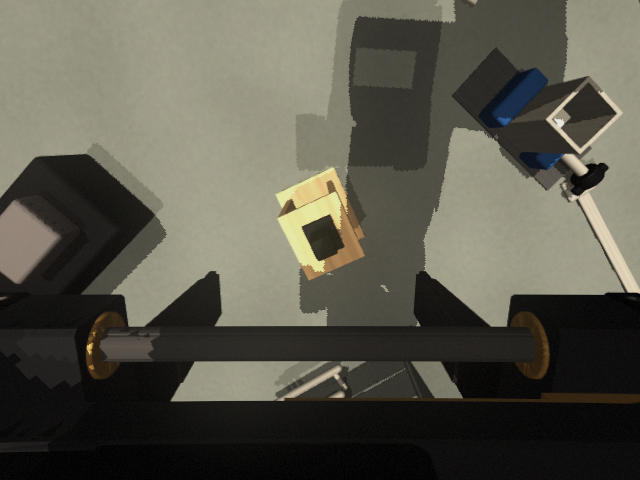

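```bash
cat >> h.py <<'E'
def ortho(p,c,z,half=60,ppm=5,name=None):
    n=int(2*half*ppm);g=(np.arange(n)+.5)/ppm-half
    X,Y=np.meshgrid(c[0]+g,c[1]-g)   # cols = +x, rows down = -y
    m=proj(p,np.stack([X,Y,np.full_like(X,z)],-1)).reshape(n,n,2).astype(np.float32)
    im=cv2.remap(p['pixels'],m[...,0],m[...,1],cv2.INTER_LINEAR)
    if name: cv2.imwrite('pics/'+name,im[:,:,::-1])
    return im
E
python3 - <<'E'
from h import *
import pickle;p=pickle.load(open('w1.pkl','rb'))
a=ortho(p,(522,-290),128,55,5);b=ortho(p,(522,-290),176,35,5)
im=np.zeros((550,920,3),np.uint8);im[:,:550]=a;im[:350,560:910]=b
cv2.imwrite('pics/o1.png',cv2.resize(im[:,:,::-1],(800,478)))
c=[at_z(p,rc,128)[:2] for rc in((217,278),(192,333),(253,362),(280,310))]
for i in range(4):
    d=c[(i+1)%4]-c[i];print(np.round(c[i]),np.round(np.linalg.norm(d)),np.degrees(np.arctan2(d[1],d[0]))%180)
E
```

```text
[ 481. -322.] 66.0 81.91362209375885
[ 490. -257.] 76.0 173.295711739965
[ 566. -266.] 67.0 86.23264566328484
[ 561. -333.] 81.0 172.64539582521775
```

View pics/o1.png

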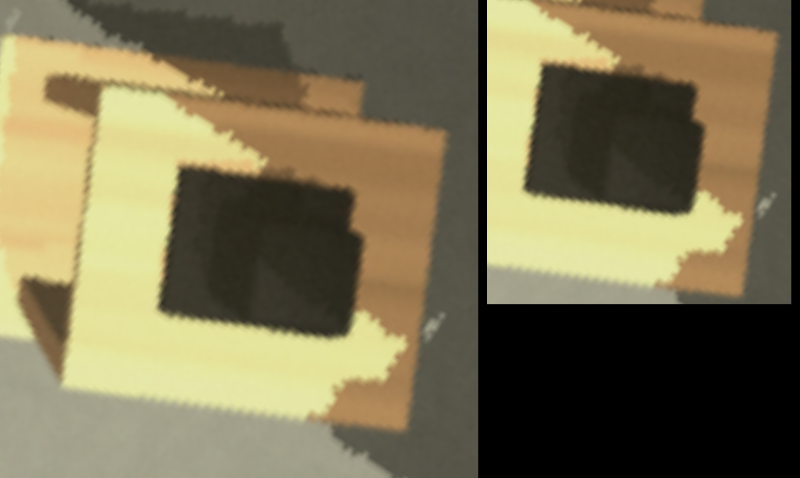

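Rectified view: plate corners come out 80.5 x 70 mm, so the plate height of 128 holds. The rack yaw is about -7.2° and the plate centre about (525.5,-294.4). The picker flange's left edge is about square to this.

```bash
python3 -m inch '[[[0,0,0],1,-1],[[0,0,0],1,-1],[[0,0,0],1,-1],[[0,0,0],1,-1],[[0,0,0],1,-1],[[0,0,0],1,-1],[[0,0,0],1,-1],[[0,0,0],1,-1],[[0,0,0],1,-1],[[0,0,0],1,-1]]'
python3 - <<'E'
from h import *
plan([525,-294,260],np.radians(82.8))
E
```

```text
t: 6.7
eef_pos: [499.1, -278.5, 328.6]
tcp_rot: [3.141, 0.0, 1.705]
ft_force: [0.6, -0.4, 0.5]
opening: 1.0
grip_force: 0.0
t 6.7 tcp [ 499.1 -278.5  328.6] rot [3.1413e+00 2.0000e-04 1.7046e+00] F [ 0.6 -0.4  0.5] M [-0.12  0.04 -0.  ] open 1.0 j [-0.62  0.3   1.48  0.    1.36 -0.76]
shift units [-0.313  0.394  1.143]
turn units 2.973
```

```bash
python3 -m inch '[[[-0.1,0.13,0.38],0,-1],[[-0.1,0.13,0.38],0,-1],[[-0.11,0.13,0.38],0,-1],[[0,0,0],1,-1],[[0,0,0],1,-1],[[0,0,0],0.97,-1],[[0,0,0],0,-1],[[0,0,0],0,-1],[[0,0,0],0,-1],[[0,0,0],0,-1]]'
python3 - <<'E'
from h import *
import pickle
plan([525,-294,260],np.radians(82.8))
p=eyes.read_camera('wrist');pickle.dump(p,open('w2.pkl','wb'))
w=pickle.load(open('w1.pkl','rb'))
r=eyes.spot_point('picker_grip',p)[0];print(r['centre'],r['score'],tri([(p,r['centre']),(w,[237.6,323])]))
E_=np.array(p['extrinsics']);print('cam',-E_[:3,:3].T@E_[:3,3])
a=ortho(p,(525,-292),128,55,5);b=ortho(p,(525,-292),133,35,7);c=ortho(p,(525,-292),176,25,5)
im=np.zeros((750,1050,3),np.uint8);im[:550,:550]=a;im[:490,555:1045]=b;im[495:745,555:805]=c
cv2.imwrite('pics/o2.png',cv2.resize(im[:,:,::-1],(800,571)))
E
```

```text
t: 7.95
eef_pos: [524.6, -294.4, 259.9]
tcp_rot: [3.142, -0.0, 1.446]
ft_force: [-0.3, 0.7, 0.2]
opening: 0.998
grip_force: 0.0
t 7.95 tcp [ 524.6 -294.4  259.9] rot [ 3.1416e+00 -1.0000e-04  1.4461e+00] F [-0.3  0.7  0.2] M [-0.13  0.03 -0.04] open 0.998 j [-0.62  0.39  1.52  0.    1.23 -0.5 ]
shift units [ 0.008  0.006 -0.002]
turn units 0.012
[226.8, 322.9] 0.77 (array([ 527.66708137, -295.59252194,  131.47530773]), [2.9, 2.9])
cam [ 532.97520958 -223.78985274  459.84944156]
```

View pics/o2.png

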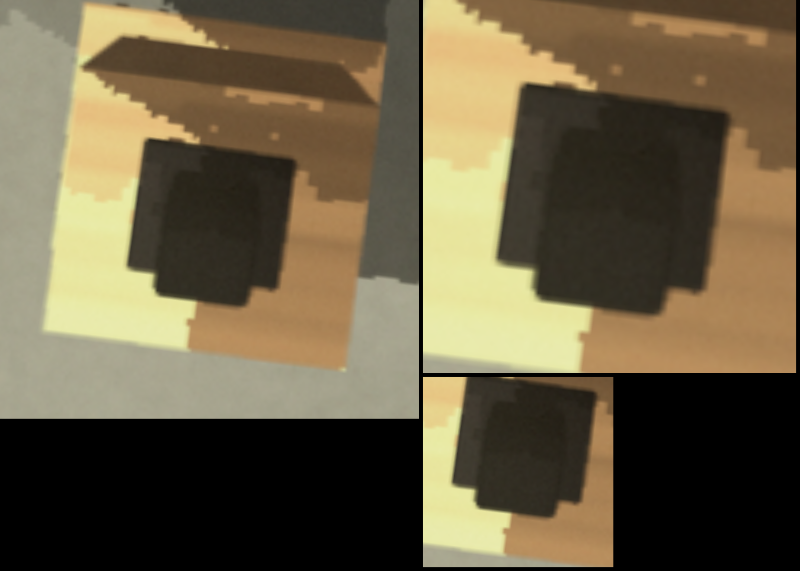

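Rectified second view: flange corners give the picker axis at about (525.5,-292) with yaw about -7.5°, and the plate (slot) centre at about (525.4,-294.4). Both agree with the first view, so I'll go down and grip.

```bash
python3 -m inch '[[[0.04,0.01,0.3],0,-1],[[0,0,0.3],0,-1],[[0,0,0.3],0,-1],[[0,0,0.3],0,-1],[[0,0,0.3],0,-1],[[0,0,0.3],0,-1],[[0,0,0.21],0,-1],[[0,0,0],0,-1],[[0,0,0],0,1],[[0,0,0],0,1]]'
python3 -m inch '[[[0,0,0],0,1],[[0,0,0],0,1],[[0,0,0],0,1],[[0,0,0],0,1],[[0,0,0],0,1],[[0,0,0],0,1],[[0,0,0],0,1],[[0,0,0],0,1],[[0,0,0],0,1],[[0,0,0],0,1]]'
python3 - <<'E'
from h import *
plan([560,-3,310])
E
```

```text
t: 9.3
eef_pos: [525.8, -292.3, 140.0]
tcp_rot: [3.141, 0.0, 1.445]
ft_force: [-0.1, 0.6, 0.5]
opening: 0.846
grip_force: 0.0
t: 10.55
eef_pos: [525.6, -292.1, 139.3]
tcp_rot: [3.141, -0.0, 1.445]
ft_force: [0.7, 0.0, -0.4]
opening: 0.224
grip_force: 29.9
t 10.55 tcp [ 525.6 -292.1  139.3] rot [ 3.1414e+00 -1.0000e-04  1.4454e+00] F [ 0.7  0.  -0.4] M [-0.02 -0.11 -0.08] open 0.224 j [-0.62  0.5   1.67  0.    0.97 -0.49]
shift units [ 4.853 -0.033 -2.844]
```

```bash
python3 -m inch '[[[0,0,-0.2],0,1],[[0,0,-0.3],0,1],[[0,0,-0.4],0,1],[[0,0,-0.4],0,1],[[0,0,-0.4],0,1],[[0,0,-0.4],0,1],[[0,0,-0.3],0,1],[[0,0,0],0,1],[[0,0,0],0,1],[[0,0,0],0,1]]'
python3 -m inch '[[[0.3,0,0],0,1],[[0.5,0,0],0,1],[[0.6,0,0],0,1],[[0.6,0,0],0,1],[[0.6,0,0],0,1],[[0.5,0,0],0,1],[[0.4,0,0],0,1],[[0.1,0,0],0,1],[[0,0,0],0,1],[[0,0,0],0,1]]'
python3 - <<'E'
from h import *
import pickle
plan([560,-3,310])
p=eyes.read_camera('wrist');pickle.dump(p,open('w3.pkl','wb'));save(p,'w3.png')
t=eyes.read_camera('top');pickle.dump(t,open('t3.pkl','wb'))
for n,z in(('tube_ledge',36),('tube',0),('slot',52),('spacer',36),('picker_foot',0)):
  for q,nm in((p,'w'),(t,'t')):
    r=eyes.spot_point(n,q)
    if r: print(n,nm,r[0]['centre'],round(r[0]['score'],2),at_z(q,r[0]['centre'],z))
E
```

```text
t: 11.8
eef_pos: [525.2, -292.0, 282.5]
tcp_rot: [-3.14, -0.001, 1.445]
ft_force: [0.3, 0.0, -1.1]
opening: 0.233
grip_force: 29.9
t: 13.05
eef_pos: [552.4, -78.4, 283.2]
tcp_rot: [-3.142, 0.0, 1.445]
ft_force: [0.2, -0.2, -1.3]
opening: 0.226
grip_force: 29.9
t 13.05 tcp [552.4 -78.4 283.2] rot [-3.1415  0.      1.4448] F [ 0.2 -0.2 -1.3] M [-0.14  0.13  0.02] open 0.226 j [-0.26  0.31  1.58 -0.    1.25 -0.13]
shift units [ 1.263 -0.033 -0.446]
tube_ledge w [131.4, 321.1] 0.88 [566.58504616   2.40299872  36.        ]
tube_ledge t [255.5, 367.8] 0.83 [557.92465834  -1.03428321  36.        ]
tube w [136.3, 318.3] 0.58 [562.86393288  -2.1308841    0.        ]
tube t [258.3, 366.5] 0.78 [555.69114268  -0.62344145   0.        ]
slot w [132.9, 317.0] 0.73 [561.67390223   1.03031849  52.        ]
slot t [251.7, 367.5] 0.55 [565.00135905   0.78376089  52.        ]
spacer w [132.6, 318.5] 0.82 [563.45578816   1.46910001  36.        ]
spacer t [253.4, 365.5] 0.67 [563.15809428   4.42038465  36.        ]
picker_foot w [224.6, 318.0] 0.63 [ 548.4276699  -113.75295844    0.        ]
```

View pics/w3.png

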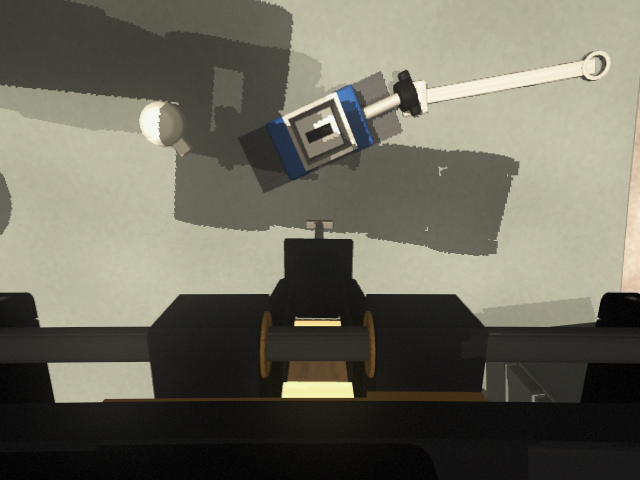

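The wrist view shows the foot at (224,319), the tube mouth and the spacer's dark slot at (132,320), and the wrench handle with its jaw-side knob at upper right. I'll rectify at z=120 and z=52.

Run:
```python
from h import *
import pickle
p=pickle.load(open('w3.pkl','rb'))
print('foot',at_z(p,[224.6,318],152))
a=ortho(p,(562,0),120,40,5);b=ortho(p,(562,0),52,35,8)
im=np.zeros((560,970,3),np.uint8);im[:400,:400]=a;im[:560,405:965]=b
cv2.imwrite('pics/o3.png',cv2.resize(im[:,:,::-1],(800,462)))
g=b.astype(int).sum(2);m=(g<110).astype(np.uint8)
n,l,st,c=cv2.connectedComponentsWithStats(m)
for i in range(1,n):
    if st[i,4]>500:
        pts=np.argwhere(l==i)[:,::-1].astype(np.float32);print(st[i],cv2.minAreaRect(pts),562-35+c[i][0]/8,35-c[i][1]/8)
```

```text
foot [552.35390409 -80.42116588 152.        ]
[ 178  238  143   97 8564] ((250.19891357421875, 282.2018127441406), (78.4832534790039, 133.01817321777344), 75.34324645996094) 557.6809755955161 -0.5597413591779556
[320 267  55  31 739] ((347.04583740234375, 282.7881774902344), (25.228187561035156, 52.857994079589844), 80.96051788330078) 570.2525372124493 -0.3504736129905268
```

View pics/o3.png

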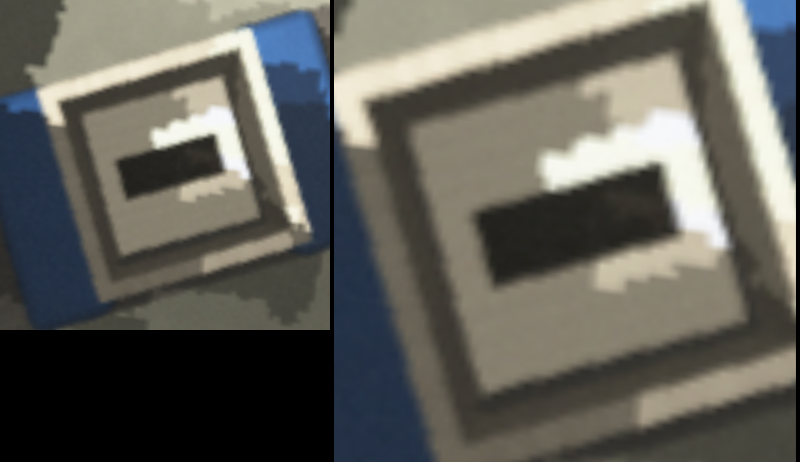

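Rectified: the slot centre is at about (563.8,1.0), spacer yaw about 15°, and the tube mouth centre about (564.3,0) with yaw about 15.5°. Before moving, I'll check the foot against the TCP.

Run:
```python
from h import *
import pickle
p=pickle.load(open('w3.pkl','rb'))
g=p['pixels'].astype(int).sum(2)
print(g[214:234,300:340:4]); print(g[222,300:340])
s=env.state();T=s['eef_pos'];R=Ro.from_euler('xyz',s['tcp_rot']).as_matrix()
for z in(131,124):
  for x in(-3.5,3.5): print(z,x,proj(p,[T+R@np.array([x,y,z]) for y in(-12,12)]).round(1).tolist())
plan([563.8,1,283.2],np.radians(105))
```

```text
[[293 294 291 286 292 288 285 285 288 287]
 [293 303 292 289 282 292 293 282 288 290]
 [289 298 291 291 289 290 288 286 287 282]
 [291 298 292 293 284 285 291 283 284 277]
 [290 300 296 287 277 279 292 287 287 279]
 [287 298 268 285 285 284 279 277 276 276]
 [294 286 193 194 190 182 192 182 251 280]
 [287 291 324 290 252 223 281 251 276 281]
 [291 293 455 453 230 192 455 461 375 284]
 [289 289 440 444 202 192 448 460 360 284]
 [296 292 429 437 185 196 440 444 355 281]
 [293 287 425 429 178 194 428 436 352 280]
 [286 281 427 423 188 191 432 431 364 289]
 [289 286 428 434 184 192 424 425 355 281]
 [314 299 308 313 185 199 323 349 300 286]
 [551 481 317 284 182 189 291 289 283 291]
 [549 540 549 309 193 195 283 289 285 284]
 [552 540 550 550 189 191 304 397 292 288]
 [548 542 548 542 193 194 537 532 397 303]
 [547 542 552 548 186 190 543 537 536 530]]
[291 290 287 285 293 296 356 463 455 453 451 451 453 412 293 285 230 190
 189 195 192 239 364 456 455 457 452 457 461 460 457 450 375 253 282 279
 284 282 286 278]
131 -3.5 [[304.6, 225.6], [331.0, 225.6]]
131 3.5 [[304.5, 218.1], [331.1, 218.1]]
124 -3.5 [[304.3, 227.4], [331.3, 227.3]]
124 3.5 [[304.2, 219.6], [331.3, 219.6]]
t 13.65 tcp [552.5 -77.8 283.3] rot [-3.1416e+00 -1.0000e-04  1.4454e+00] F [-0.2 -0.5 -1. ] M [-0.12  0.04  0.02] open 0.226 j [-0.26  0.31  1.58  0.    1.25 -0.13]
shift units [1.327 0.023 0.002]
turn units -4.437
```

```bash
python3 -m inch '[[[0.2,0,0],-0.5,1],[[0,0,0],-0.5,1],[[0,0,0],-1,1],[[0,0,0],-1,1],[[0,0,0],-1,1],[[0,0,0],-0.44,1],[[0,0,0],0,1],[[0,0,0],0,1],[[0,0,0],0,1],[[0,0,0],0,1]]'
python3 - <<'E'
from h import *
plan([562.9,1.9,283.2],np.radians(105))
E
```

```text
t: 14.9
eef_pos: [554.0, -65.9, 283.3]
tcp_rot: [3.142, -0.0, 1.833]
ft_force: [0.3, -0.8, -1.3]
opening: 0.226
grip_force: 29.9
t 14.9 tcp [554.  -65.9 283.3] rot [ 3.1415e+00 -1.0000e-04  1.8328e+00] F [ 0.3 -0.8 -1.3] M [-0.02  0.05 -0.04] open 0.226 j [-0.24  0.31  1.58  0.    1.25 -0.5 ]
shift units [1.053 0.436 0.002]
turn units 0.003
```

Run:
```python
from h import *
import pickle
p=eyes.read_camera('wrist');pickle.dump(p,open('w4.pkl','wb'))
for thr in(100,130,160):
    b=ortho(p,(564,1),52,18,8);g=b.astype(int).sum(2)
    n,l,st,c=cv2.connectedComponentsWithStats((g<thr).astype(np.uint8))
    i=1+st[1:,4].argmax();pts=np.argwhere(l==i)[:,::-1].astype(np.float32);r=cv2.minAreaRect(pts)
    print(thr,st[i],564-18+r[0][0]/8,1+18-r[0][1]/8,np.array(r[1])/8,r[2])
s=env.state();T=s['eef_pos'];R=Ro.from_euler('xyz',s['tcp_rot']).as_matrix()
g=p['pixels'].astype(int).sum(2)
print(g[214:234,300:340:4]); print(g[223:227,300:340])
for z in(131,124):
  for x in(-3.5,3.5): print(z,x,proj(p,[T+R@np.array([x,y,z]) for y in(-12,12)]).round(1).tolist())
```

```text
100 [   24    77   232   131 16955] 563.5745697021484 1.3584213256835938 [10.05890083 27.69731331] 74.98163604736328
130 [   19    75   241   136 18889] 563.4366989135742 1.174203872680664 [10.59985161 28.51386833] 75.0271224975586
160 [   18    75   244   138 20027] 563.5057735443115 1.1038475036621094 [11.16056156 28.92098618] 74.74488067626953
[[278 270 277 277 281 273 273 263 269 260]
 [277 277 275 265 269 264 268 259 268 261]
 [273 269 279 267 266 267 268 262 269 264]
 [276 275 277 261 266 269 268 265 264 263]
 [279 274 270 275 269 264 268 274 265 255]
 [273 267 240 258 263 268 267 261 259 253]
 [273 273 192 184 178 172 175 178 216 254]
 [273 275 316 310 240 197 259 256 253 257]
 [274 272 433 434 221 184 433 425 347 265]
 [282 278 426 431 191 179 430 433 335 261]
 [279 270 412 410 182 176 414 414 332 261]
 [280 275 407 413 176 182 413 419 325 264]
 [280 268 412 412 170 182 407 406 336 260]
 [282 270 409 414 173 181 403 402 335 267]
 [273 277 287 303 170 182 301 314 281 260]
 [290 273 269 270 172 180 260 272 257 261]
 [510 275 266 272 180 181 260 263 263 264]
 [510 287 268 274 17
[... 244 characters left out ...]
5 225 264 262
  261 261 265 256]
 [279 276 275 272 270 277 325 414 412 418 415 414 410 414 393 305 182 179
  181 182 176 176 210 332 414 416 416 415 414 422 419 404 332 227 258 268
  261 269 264 252]
 [280 277 271 276 275 271 321 413 407 408 409 408 413 407 390 292 176 184
  183 184 182 177 211 324 413 415 416 422 419 418 412 395 325 233 260 268
  264 261 267 258]
 [280 276 275 275 268 271 321 410 412 414 407 411 412 407 383 294 170 185
  175 183 182 186 189 292 407 406 405 407 406 412 413 395 336 255 254 271
  260 261 257 258]]
131 -3.5 [[304.9, 226.6], [331.3, 226.6]]
131 3.5 [[304.9, 219.1], [331.4, 219.1]]
124 -3.5 [[304.7, 228.3], [331.6, 228.3]]
124 3.5 [[304.6, 220.6], [331.7, 220.6]]
```

```bash
python3 -m inch '[[[0.35,0.14,0],0,1],[[0.35,0.15,0],0,1],[[0.35,0.14,0],0,1],[[0,0,0],0,1],[[0,0,0],0,1],[[0,0,0.4],0,1],[[0,0,0.4],0,1],[[0,0,0.4],0,1],[[0,0,0.2],0,1],[[0,0,0],0,1]]'
python3 - <<'E'
from h import *
import pickle
plan([562.7,1.5,183.2],np.radians(105))
p=eyes.read_camera('wrist');pickle.dump(p,open('w5.pkl','wb'))
b=p['pixels'][160:260,250:390,::-1];cv2.imwrite('pics/w5.png',cv2.resize(b,None,fx=5,fy=5,interpolation=cv2.INTER_CUBIC))
E
```

```text
t: 16.2
eef_pos: [562.5, 1.2, 199.0]
tcp_rot: [-3.141, -0.0, 1.832]
ft_force: [-0.8, -0.4, -2.2]
opening: 0.226
grip_force: 29.9
t 16.2 tcp [562.5   1.2 199. ] rot [-3.1407e+00 -4.0000e-04  1.8323e+00] F [-0.8 -0.4 -2.2] M [-0.1   0.05  0.01] open 0.226 j [-0.12  0.39  1.7   0.    1.06 -0.38]
shift units [0.004 0.005 0.263]
turn units -0.003
```

View pics/w5.png

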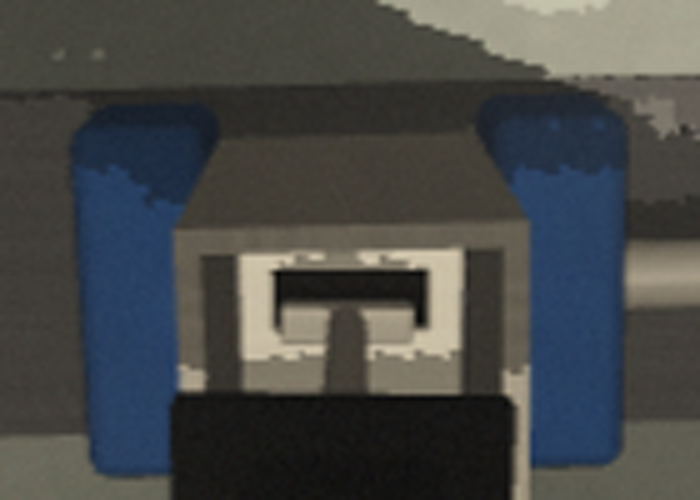

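The crop shows the foot (cols 280–415) centred over the dark slot (cols 272–428) inside the tube mouth. I'll check the depth direction by rays.

Run:
```python
from h import *
import pickle
p=pickle.load(open('w5.pkl','rb'))
s=env.state();T=s['eef_pos'];R=Ro.from_euler('xyz',s['tcp_rot']).as_matrix();f=T[2]-131
px=lambda r,c:(160+(r-2)/5,250+(c-2)/5)
t=lambda r,c,z:(R.T@(at_z(p,px(r,c),z)-T))[:2].round(1)
print('slot far',t(270,350,52),'slot near R',t(328,422,52),'slot L,R',t(275,273,52),t(275,428,52))
print('foot bottom front',t(300,347,f),'top back',t(343,290,f+7),'L,R',t(325,280,f+7),t(325,415,f+7))
```

```text
slot far [5.5 0.9] slot near R [-5.7 14.6] slot L,R [  4.5 -13.7] [ 4.5 15.6]
foot bottom front [3.2 0.2] top back [-3.2 -9.9] L,R [  0.1 -11.7] [ 0.1 12.3]
```

```bash
python3 -m inch '[[[0,0.01,0.1],0,1],[[0,0,0.1],0,1],[[0,0,0.05],0,1],[[0,0,0.05],0,1],[[0,0,0.05],0,1],[[0,0,0.05],0,1],[[0,0,0.05],0,1],[[0,0,0.05],0,1],[[0,0,0.025],0,1],[[0,0,0],0,1]]'
python3 -m inch '[[[0,0,0.025],0,1],[[0,0,0],0,1],[[0,0,0],0,1],[[0,0,0],0,1],[[0,0,0],0,1],[[0,0,0],0,1],[[0,0,0],0,1],[[0,0,0],0,1],[[0,0,0],0,1],[[0,0,0],0,1]]'
```

```text
t: 17.5
eef_pos: [563.2, 1.8, 167.7]
tcp_rot: [-3.141, -0.0, 1.833]
ft_force: [-0.1, -0.7, -1.7]
opening: 0.228
grip_force: 29.9
t: 18.75
eef_pos: [563.2, 1.8, 166.3]
tcp_rot: [3.142, -0.0, 1.833]
ft_force: [-0.3, 0.1, -1.6]
opening: 0.228
grip_force: 29.9
```

```bash
python3 -m inch '[[[0,0,0.026],0,1],[[0,0,0],0,1],[[0,0,0],0,1],[[0,0,0],0,1],[[0,0,0],0,1],[[0,0,0],0,1],[[0,0,0],0,1],[[0,0,0],0,1],[[0,0,0],0,1],[[0,0,0],0,1]]'
```

```text
t: 20.0
eef_pos: [563.2, 1.8, 164.8]
tcp_rot: [3.142, -0.0, 1.833]
ft_force: [-0.6, -0.5, -1.0]
opening: 0.229
grip_force: 29.9
```

```bash
python3 -m inch '[[[0,0,0.01],0,1],[[0,0,0.006],0,1],[[0,0,0],0,1],[[0,0,0],0,1],[[0,0,0],0,1],[[0,0,0],0,1],[[0,0,0],0,1],[[0,0,0],0,1],[[0,0,0],0,1],[[0,0,0],0,1]]'
```

```text
t: 21.25
eef_pos: [563.2, 1.8, 163.8]
tcp_rot: [3.142, -0.0, 1.833]
ft_force: [-0.2, -0.0, -1.8]
opening: 0.23
grip_force: 29.9
```

```bash
python3 -m inch '[[[0,0,0.026],0,1],[[0,0,0],0,1],[[0,0,0],0,1],[[0,0,0],0,1],[[0,0,0],0,1],[[0,0,0],0,1],[[0,0,0],0,1],[[0,0,0],0,1],[[0,0,0],0,1],[[0,0,0],0,1]]'
```

```text
t: 22.5
eef_pos: [563.2, 1.8, 162.3]
tcp_rot: [3.141, -0.0, 1.833]
ft_force: [-0.3, -0.7, -1.5]
opening: 0.226
grip_force: 29.9
```

```bash
python3 -m inch '[[[0,0,0.027],0,1],[[0,0,0],0,1],[[0,0,0],0,1],[[0,0,0],0,1],[[0,0,0],0,1],[[0,0,0],0,1],[[0,0,0],0,1],[[0,0,0],0,1],[[0,0,0],0,1],[[0,0,0],0,1]]'
```

```text
t: 23.75
eef_pos: [563.3, 1.8, 160.7]
tcp_rot: [3.141, -0.0, 1.833]
ft_force: [-0.1, 0.7, 4.0]
opening: 0.225
grip_force: 30.0
```

```bash
python3 -m inch '[[[0,0,0.005],0,1],[[0,0,0],0,1],[[0,0,0],0,1],[[0,0,0],0,1],[[0,0,0],0,1],[[0,0,0],0,1],[[0,0,0],0.5,1],[[0,0,0],0.5,1],[[0,0,0],1,1],[[0,0,0],1,1]]'
python3 -m inch '[[[0,0,0],1,1],[[0,0,0],1.0,1],[[0,0,0],1,1],[[0,0,0],1,1],[[0,0,0],1,1],[[0,0,0],1,1],[[0,0,0],1,1],[[0,0,0],1,1],[[0,0,0],1,1],[[0,0,0],1,1]]'
```

```text
t: 25.0
eef_pos: [563.2, 1.7, 160.5]
tcp_rot: [3.141, 0.0, 1.568]
ft_force: [0.5, -0.3, 5.2]
opening: 0.227
grip_force: 30.0
t: 26.25
eef_pos: [563.2, 1.7, 160.5]
tcp_rot: [3.142, -0.0, 0.696]
ft_force: [0.4, -0.4, 5.8]
opening: 0.225
grip_force: 30.0
```

```bash
python3 -m inch '[[[0,0,0],1,1],[[0,0,0],1,1],[[0,0,0],1,1],[[0,0,0],1,1],[[0,0,0],1,1],[[0,0,0],0,1],[[0,0,-0.05],0,1],[[0,0,-0.05],0,1],[[0,0,-0.04],0,1],[[0,0,-0.04],0,1]]'
python3 -m inch '[[[0,0,-0.05],0,1],[[0,0,-0.06],0,1],[[0,0,-0.1],0,1],[[0,0,-0.1],0,1],[[0,0,-0.1],0,1],[[0,0,-0.1],0,1],[[0,0,-0.05],0,1],[[0,0,0],0,1],[[0,0,0],0,1],[[0,0,0],0,1]]'
```

```text
t: 27.5
eef_pos: [563.1, 1.8, 171.1]
tcp_rot: [-3.141, 0.0, 0.262]
ft_force: [-0.8, 0.1, -2.6]
opening: 0.226
grip_force: 29.9
t: 28.75
eef_pos: [563.1, 1.8, 204.5]
tcp_rot: [-3.141, 0.0, 0.262]
ft_force: [-0.5, 0.2, -2.6]
opening: 0.228
grip_force: 29.9
```

```bash
python3 -m inch '[[[0,0,-0.15],0,1],[[0,0,-0.15],0,1],[[0,0,-0.16],0,1],[[0,0,-0.16],0,1],[[0,0,-0.16],0,1],[[0,0,-0.16],0,1],[[0,0,-0.16],0,1],[[0,0,-0.1],0,1],[[0,0,-0.05],0,1],[[0,0,0],0,1]]'
python3 - <<'E'
from h import *
import pickle
t=pickle.load(open('t3.pkl','rb'))
r=eyes.cut_out('organiser',eyes.read_camera('top'))[0];m=r['mask'].astype(np.uint8)
b=cv2.boxPoints(cv2.minAreaRect(np.argwhere(m)[:,::-1].astype(np.float32)))
print(b.round(1).tolist());W=np.array([at_z(t,(q[1],q[0]),45)[:2] for q in b]);print(W.round(1).tolist(),W.mean(0),np.linalg.norm(W-np.roll(W,1,0),axis=1))
bay=eyes.spot_point('bay',t)
print(bay[0]['centre'] if bay else 0, bay and at_z(t,bay[0]['centre'],4))
plan([509,250,282])
E
```

```text
t: 30.0
eef_pos: [563.2, 1.8, 279.7]
tcp_rot: [-3.142, -0.0, 0.262]
ft_force: [0.8, 0.2, -2.2]
opening: 0.229
grip_force: 29.9
[[221.60000610351562, 231.0], [278.20001220703125, 215.60000610351562], [300.29998779296875, 296.3999938964844], [243.6999969482422, 311.79998779296875]]
[[622.2, 356.4], [658.7, 216.7], [460.6, 163.2], [425.0, 298.8]] [541.61677784 258.75069564] [205.38005334 144.41431032 205.20736254 140.15074719]
[278.1, 261.2] [508.88112863 263.20836439   4.        ]
t 30.15 tcp [563.1   1.8 279.4] rot [-3.1414e+00  5.0000e-04  2.6210e-01] F [ 1.2 -0.1 -1.8] M [-0.06  0.15  0.04] open 0.227 j [-0.11  0.32  1.58  0.    1.25  1.19]
shift units [ 0.201 -4.229 -0.042]
```

```bash
python3 -m inch '[[[0,-0.2,0],0,1],[[0,-0.4,0],0,1],[[0,-0.5,0],0,1],[[0.05,-0.6,0],0,1],[[0.05,-0.6,0],0,1],[[0.05,-0.6,0],0,1],[[0,-0.5,0],0,1],[[0,-0.4,0],0,1],[[0,-0.3,0],0,1],[[0,-0.13,0],0,1]]'
python3 - <<'E'
from h import *
import pickle
plan([506,249,160])
p=eyes.read_camera('wrist');pickle.dump(p,open('w6.pkl','wb'))
r=eyes.spot_point('bay',p);print(r and (r[0]['score'],at_z(p,r[0]['centre'],4)))
r=eyes.spot_point('spacer',p);print(r and (r[0]['score'],r[0]['centre']))
r=eyes.spot_point('slot',p);print(r and (r[0]['score'],r[0]['centre']))
save(p,'w6.png')
E
```

```text
t: 31.4
eef_pos: [505.7, 250.2, 279.7]
tcp_rot: [-3.142, 0.0, 0.263]
ft_force: [-0.0, 0.1, -2.2]
opening: 0.225
grip_force: 29.9
t 31.4 tcp [505.7 250.2 279.7] rot [-3.1415e+00  1.0000e-04  2.6300e-01] F [-0.   0.1 -2.2] M [-0.06  0.12 -0.01] open 0.225 j [0.34 0.32 1.58 0.   1.25 1.65]
shift units [0.    0.02  1.995]
(0.95, array([512.16656248, 249.9666861 ,   4.        ]))
(0.96, [220.3, 317.8])
(0.97, [225.4, 315.1])
```

View pics/w6.png

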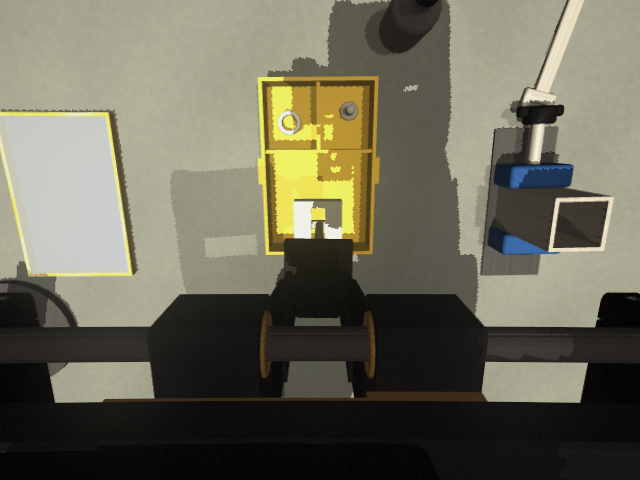

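The wrist view shows the spacer hanging level with its slot square across the bar at (220,318). It is inside the large bay's outline, the ring and bolt are untouched, and the bay centre is about (512,250). I'll lower it.

```bash
python3 -m inch '[[[0.05,0.02,0.1],0,1],[[0.05,0.01,0.2],0,1],[[0,0,0.3],0,1],[[0,0,0.35],0,1],[[0,0,0.35],0,1],[[0,0,0.35],0,1],[[0,0,0.3],0,1],[[0,0,0.2],0,1],[[0,0,0.1],0,1],[[0,0,0],0,1]]'
python3 -m inch '[[[0,0,0.02],0,1],[[0,0,0.02],0,1],[[0,0,0.015],0,1],[[0,0,0.015],0,1],[[0,0,0.012],0,1],[[0,0,0.012],0,1],[[0,0,0.01],0,1],[[0,0,0.01],0,1],[[0,0,0],0,1],[[0,0,0],0,1]]'
python3 - <<'E'
from h import *
plan()
for i in range(3): eyes.read_camera('top') if i==0 else 0; print(env.state()['ft_force'])
E
```

```text
t: 32.85
eef_pos: [512.5, 249.0, 144.6]
tcp_rot: [-3.142, 0.0, 0.262]
ft_force: [0.4, -0.7, -1.8]
opening: 0.225
grip_force: 29.9
t: 34.1
eef_pos: [512.5, 249.1, 137.9]
tcp_rot: [-3.142, -0.0, 0.262]
ft_force: [-0.8, -0.4, -0.8]
opening: 0.228
grip_force: 29.9
t 34.1 tcp [512.5 249.1 137.9] rot [-3.1415e+00 -2.0000e-04  2.6210e-01] F [-0.8 -0.4 -0.8] M [-0.04  0.14 -0.03] open 0.228 j [0.34 0.46 1.75 0.   0.93 1.65]
[ 0.5356882  -0.15447928 -0.90764208]
[ 0.5356882  -0.15447928 -0.90764208]
[ 0.5356882  -0.15447928 -0.90764208]
```

```bash
python3 -m inch '[[[0,0,0.01],0,1],[[0,0,0.007],0,1],[[0,0,0],0,1],[[0,0,0],-0.5,1],[[0,0,0],-0.5,1],[[0,0,0],-1,1],[[0,0,0],-1,1],[[0,0,0],-1,1],[[0,0,0],-1,1],[[0,0,0],-1,1]]'
python3 -m inch '[[[0,0,0],-1,1],[[0,0,0],-1,1],[[0,0,0],-1,1],[[0,0,0],-1,1],[[0,0,0],-1,1],[[0,0,0],-1,1],[[0,0,0],-1,1],[[0,0,0],-1,1],[[0,0,0],-1,1],[[0,0,0],-1,1]]'
```

```text
t: 35.4
eef_pos: [512.4, 249.1, 136.9]
tcp_rot: [3.142, -0.0, 0.789]
ft_force: [0.1, -0.6, -1.3]
opening: 0.227
grip_force: 29.9
t: 36.65
eef_pos: [512.4, 249.1, 136.9]
tcp_rot: [3.142, -0.0, 1.661]
ft_force: [0.6, 0.5, -2.1]
opening: 0.226
grip_force: 29.9
```

```bash
python3 -m inch '[[[0,0,0],-1,1],[[0,0,0],-1,1],[[0,0,0],0,1],[[0,0,0],0,1],[[0,0,0],0,1],[[0,0,0],0,1],[[0,0,0],0,1],[[0,0,0],0,1],[[0,0,0],0,1],[[0,0,0],0,1]]'
python3 - <<'E'
from h import *
import pickle
plan()
p=eyes.read_camera('wrist');pickle.dump(p,open('w7.pkl','wb'))
r=eyes.cut_out('spacer',p);print(r[0]['score'])
q=np.argwhere(r[0]['mask']);print(q.min(0),q.max(0))
a=ortho(p,(512,249),20,35,7);b=p['pixels'][150:290,230:410]
im=np.zeros((490,1060,3),np.uint8);im[:,:490]=a;im[:420,500:1040]=cv2.resize(b,None,fx=3,fy=3)
cv2.imwrite('pics/w7.png',cv2.resize(im[:,:,::-1],(800,370)))
E
```

```text
t: 37.9
eef_pos: [512.4, 249.1, 136.9]
tcp_rot: [3.142, -0.0, 1.833]
ft_force: [-0.4, -0.6, -1.9]
opening: 0.225
grip_force: 29.9
t 37.9 tcp [512.4 249.1 136.9] rot [ 3.1415e+00 -1.0000e-04  1.8328e+00] F [-0.4 -0.6 -1.9] M [-0.02  0.03  0.02] open 0.225 j [0.34 0.47 1.75 0.   0.92 0.07]
0.91
[200 295] [238 343]
```

View pics/w7.png

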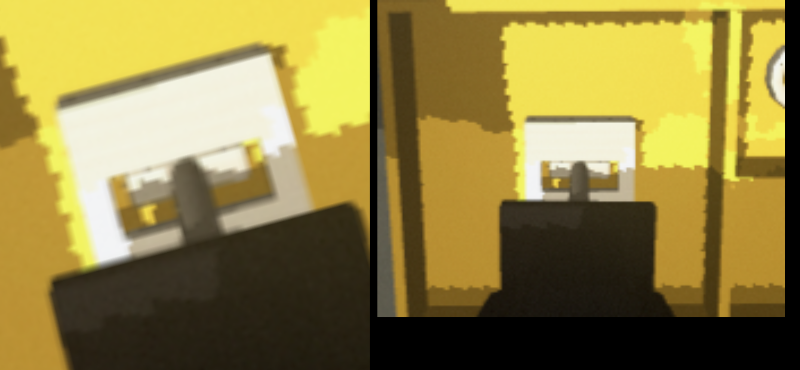

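The last view shows the spacer flat in the bay at about 15°, slot up, with the bar lying lengthwise in the slot and the rod centred. I'll draw the foot out slowly.

```bash
python3 -m inch '[[[0,0,-0.03],0,1],[[0,0,-0.03],0,1],[[0,0,-0.04],0,1],[[0,0,-0.04],0,1],[[0,0,-0.05],0,1],[[0,0,-0.06],0,1],[[0,0,-0.08],0,1],[[0,0,-0.08],0,1],[[0,0,-0.08],0,1],[[0,0,0],0,1]]'
python3 - <<'E'
from h import *
import pickle
p=eyes.read_camera('wrist');q=pickle.load(open('w7.pkl','rb'))
plan()
for n in('spacer','slot'):
    r=eyes.spot_point(n,p);print(n,r and (r[0]['score'],at_z(p,r[0]['centre'],4 if n=='spacer' else 20)))
r=eyes.cut_out('spacer',p)[0]['mask'];m=np.argwhere(r);e=[m[m[:,0]==m[:,0].min()],m.min(0),m.max(0)]
print(at_z(p,(m[:,0].min(),m[:,1].mean()),20),m.min(0),m.max(0))
E
```

```text
t: 39.25
eef_pos: [512.5, 249.1, 166.7]
tcp_rot: [3.141, -0.0, 1.833]
ft_force: [-0.6, -0.2, -1.9]
opening: 0.229
grip_force: 29.9
t 39.3 tcp [512.4 249.1 166.4] rot [ 3.1412e+00 -1.0000e-04  1.8329e+00] F [ 0.2 -0.3 -1.2] M [-0.08  0.04 -0.  ] open 0.233 j [0.34 0.43 1.72 0.   0.99 0.07]
spacer (0.93, array([511.91046604, 248.29438838,   4.        ]))
slot (0.68, array([509.9686192 , 247.46410634,  20.        ]))
[507.54109237 271.70308725  20.        ] [195 296] [239 342]
```

```bash
python3 -m inch '[[[0,0,-0.1],0,1],[[0,0,-0.2],0,1],[[0,0,-0.3],0,1],[[0,0,-0.3],0,1],[[0,0,-0.3],0,1],[[0,0,-0.3],0,1],[[0,0,-0.3],0,1],[[0,0,-0.18],0,1],[[-0.2,-0.05,0],0,1],[[-0.4,-0.1,0],0,1]]'
python3 -m inch '[[[-0.6,-0.15,0],0,1],[[-0.8,-0.2,0],0,1],[[-0.8,-0.2,0],0,1],[[-0.8,-0.2,0],0,1],[[-0.8,-0.2,0],0,1],[[-0.8,-0.2,0],0,1],[[-0.8,-0.2,0],0,1],[[-0.8,-0.2,0],0,1],[[-0.6,-0.15,0],0,1],[[-0.4,-0.1,0],0,1]]'
python3 - <<'E'
from h import *
plan([525.5,-293,285],np.radians(82.8))
E
```

```text
t: 40.7
eef_pos: [512.6, 211.3, 284.5]
tcp_rot: [-3.141, 0.0, 1.834]
ft_force: [0.4, -0.2, -1.7]
opening: 0.228
grip_force: 29.9
t: 41.95
eef_pos: [519.6, -235.5, 284.1]
tcp_rot: [-3.14, -0.001, 1.831]
ft_force: [0.8, 0.0, -0.9]
opening: 0.228
grip_force: 29.9
t 41.95 tcp [ 519.6 -235.5  284.1] rot [-3.1405e+00 -1.0000e-03  1.8313e+00] F [ 0.8  0.  -0.9] M [-0.07  0.04 -0.02] open 0.228 j [-0.54  0.33  1.55 -0.    1.26 -0.8 ]
shift units [-0.952 -0.152 -0.015]
turn units 4.425
```

```bash
python3 -m inch '[[[-0.3,-0.05,0],0,1],[[-0.3,-0.05,0],0,1],[[-0.2,-0.05,0],0,1],[[-0.1,0,0],0,1],[[0,0,0],0.9,1],[[0,0,0],1,1],[[0,0,0],1,1],[[0,0,0],1,1],[[0,0,0],0.52,1],[[0,0,0],0,1]]'
python3 - <<'E'
from h import *
import pickle
p=eyes.read_camera('wrist');pickle.dump(p,open('w8.pkl','wb'))
plan([525.5,-293,285],np.radians(82.8))
for n in('rack_slot','picker_foot'):
    r=eyes.spot_point(n,p);print(n,r and (r[0]['score'],r[0]['centre'],at_z(p,r[0]['centre'],128 if n=='rack_slot' else 154)))
E
```

```text
t: 43.2
eef_pos: [526.1, -287.4, 285.1]
tcp_rot: [3.142, -0.0, 1.448]
ft_force: [-0.3, -0.1, -0.6]
opening: 0.226
grip_force: 29.9
t 43.25 tcp [ 526.1 -287.5  285.1] rot [ 3.1415e+00 -1.0000e-04  1.4487e+00] F [ 0.1 -0.  -0.6] M [-0.15  0.11  0.02] open 0.227 j [-0.61  0.37  1.48  0.    1.29 -0.49]
shift units [-0.093  0.002  0.002]
turn units 0.041
rack_slot (0.97, [223.6, 317.5], array([ 525.04899637, -293.98577997,  128.        ]))
picker_foot (0.89, [226.9, 318.4], array([ 526.16049321, -291.51076398,  154.        ]))
```

```bash
python3 -m inch '[[[-0.078,0,0],0.04,1],[[0,0,0.1],0,1],[[0,0,0.1],0,1],[[0,0,0.1],0,1],[[0,0,0.06],0,1],[[0,0,0.04],0,1],[[0,0,0.02],0,1],[[0,0,0.02],0,1],[[0,0,0.02],0,1],[[0,0,0.02],0,1]]'
python3 - <<'E'
from h import *
p=eyes.read_camera('wrist')
plan([525.5,-292.2,139.3],np.radians(82.8))
E
```

```text
t: 44.6
eef_pos: [525.4, -292.4, 256.2]
tcp_rot: [3.141, -0.0, 1.444]
ft_force: [0.5, -0.4, -1.8]
opening: 0.229
grip_force: 29.9
t 44.65 tcp [ 525.3 -292.4  256.1] rot [-3.1415e+00 -1.0000e-04  1.4436e+00] F [ 0.5 -0.1 -1.4] M [-0.09  0.06 -0.02] open 0.231 j [-0.62  0.39  1.52  0.    1.22 -0.49]
shift units [0.004 0.003 1.946]
turn units -0.017
```

```bash
python3 -m inch '[[[0,0,0.1],0,1],[[0,0,0.2],0,1],[[0,0,0.25],0,1],[[0,0,0.3],0,1],[[0,0,0.3],0,1],[[0,0,0.3],0,1],[[0,0,0.25],0,1],[[0,0,0.15],0,1],[[0,0,0.04],0,1],[[0,0,0],0,1]]'
python3 -m inch '[[[0,0,0.01],0,1],[[0,0,0.01],0,1],[[0,0,0.01],0,1],[[0,0,0.01],0,1],[[0,0,0.01],0,1],[[0,0,0],0,1],[[0,0,0],0,1],[[0,0,0],0,1],[[0,0,0],0,1],[[0,0,0],0,1]]'
```

```text
t: 45.9
eef_pos: [525.5, -292.5, 143.1]
tcp_rot: [3.141, 0.0, 1.444]
ft_force: [0.6, -0.2, -0.6]
opening: 0.227
grip_force: 29.9
t: 47.15
eef_pos: [525.4, -292.4, 139.8]
tcp_rot: [3.142, -0.0, 1.444]
ft_force: [-0.3, 0.3, -1.6]
opening: 0.227
grip_force: 29.9
```

Not bearing yet, so I'll go down in small steps.

```bash
python3 -m inch '[[[0,0,0.005],0,1],[[0,0,0.004],0,1],[[0,0,0],0,1],[[0,0,0],0,1],[[0,0,0],0,1],[[0,0,0],0,1],[[0,0,0],0,1],[[0,0,0],0,1],[[0,0,0],0,1],[[0,0,0],0,1]]'
python3 - <<'E'
from h import *
for i in range(3): eyes.read_camera('top');print(env.state()['ft_force'],env.state()['eef_pos'][2])
E
```

```text
t: 48.4
eef_pos: [525.4, -292.4, 139.3]
tcp_rot: [3.141, -0.0, 1.444]
ft_force: [0.1, 0.1, -0.8]
opening: 0.228
grip_force: 29.9
[ 0.98308417 -0.36458172 -1.08008426] 139.29573039710297
[ 1.04494045 -0.43564631 -1.6188809 ] 139.31829344897872
[-0.75061303 -0.49983093 -0.64746128] 139.30337022929427
```

```bash
python3 -m inch '[[[0,0,0.005],0,1],[[0,0,0],0,1],[[0,0,0],0,1],[[0,0,0],0,-1],[[0,0,0],0,-1],[[0,0,0],0,-1],[[0,0,0],0,-1],[[0,0,0],0,-1],[[0,0,0],0,-1],[[0,0,0],0,-1]]'
python3 -m inch '[[[0,0,0],0,-1],[[0,0,0],0,-1],[[0,0,-0.1],0,-1],[[0,0,-0.2],0,-1],[[0,0,-0.3],0,-1],[[0,0,-0.4],0,-1],[[0,0,-0.4],0,-1],[[0,0,-0.4],0,-1],[[0,0,-0.2],0,-1],[[0,0,0],0,-1]]'
python3 - <<'E'
from h import *
plan()
p=eyes.read_camera('wrist')
r=eyes.spot_point('picker_grip',p);print(r and (r[0]['centre'],r[0]['score'],at_z(p,r[0]['centre'],158)))
w=eyes.read_camera('top')
import pickle
g=ortho(p,(525.5,-292),133,35,7).astype(int).sum(2)
n,l,st,c=cv2.connectedComponentsWithStats((g<170).astype(np.uint8))
i=1+st[1:,4].argmax();rr=cv2.minAreaRect(np.argwhere(l==i)[:,::-1].astype(np.float32))
print('now',st[i],rr)
q=pickle.load(open('w2.pkl','rb'));g=ortho(q,(525.5,-292),133,35,7).astype(int).sum(2)
n,l,st,c=cv2.connectedComponentsWithStats((g<170).astype(np.uint8));i=1+st[1:,4].argmax()
print('before',st[i],cv2.minAreaRect(np.argwhere(l==i)[:,::-1].astype(np.float32)))
for n,z in(('spacer',4),('slot',20),('ring',4),('bolt',4),('wrench',0),('rearlight',0),('bottle',0)):
    r=eyes.spot_point(n,w);print(n,r and (np.round(r[0]['centre'],1),round(r[0]['score'],2),at_z(w,r[0]['centre'],z).round(1)))
E
```

```text
t: 49.8
eef_pos: [525.4, -292.4, 139.0]
tcp_rot: [3.142, -0.0, 1.444]
ft_force: [0.7, 0.5, -0.2]
opening: 0.908
grip_force: 0.0
t: 51.05
eef_pos: [525.5, -292.5, 259.8]
tcp_rot: [3.14, 0.001, 1.444]
ft_force: [0.0, -0.5, 0.2]
opening: 1.005
grip_force: 0.0
t 51.05 tcp [ 525.5 -292.5  259.8] rot [3.1403e+00 6.0000e-04 1.4437e+00] F [ 0.  -0.5  0.2] M [-0.09  0.05  0.  ] open 1.005 j [-0.62  0.39  1.52  0.    1.23 -0.49]
([226.9, 319.7], 0.83, array([ 527.48952293, -290.22471402,  158.        ]))
now [   95   113   300   302 69323] ((241.49476623535156, 266.57440185546875), (271.20355224609375, 281.4919738769531), 7.963787078857422)
before [  126   111   273   300 64246] ((245.79917907714844, 264.17596435546875), (272.3681335449219, 278.81158447265625), 8.01709270477295)
spacer (array([278.1, 262.8]), 0.77, array([508.8, 259.2,   4. ]))
slot (array([276. , 268.8]), 0.72, array([512.5, 242.1,  20. ]))
ring (array([251.9, 244.5]), 0.44, array([575.5, 306.2,   4. ]))
bolt (array([234. , 271.2]), 0.36, array([620.4, 238.8,   4. ]))
wrench (array([174.2, 354.1]), 0.81, array([775.5,  25.2,   0. ]))
rearlight (array([328.4, 352.9]), 0.77, array([382.8,  37.1,   0. ]))
bottle (array([197.6, 282.5]), 0.61, array([716. , 210.8,   0. ]))
```

```bash
python3 -c "
from cell import env
print(env.job_done())"
```

```text
the job is handed in; nothing more can be done
None
```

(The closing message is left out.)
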